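# Find the blind hole of a pump spacer on a pin gauge and hold it hole-up

### The arm

A 6-joint arm with a two-finger parallel gripper is mounted at the origin on the work surface. World frame = base frame: x ahead of the robot, y to its left, z up, the work surface at z = 0. Lengths are in mm, angles in rad, forces in N, time in s.
With the tool pointing down it reaches from about 275 to 750 mm from the base axis. Payload 10.2 kg.
Tool frame: the origin (TCP) lies between the finger pads; the fingertips stand 17 mm ahead of it and the grasp point (between the pads) lies 2 mm behind it (tips_ahead is the distance from the TCP to the fingertips, in mm); z points along the fingers, y is the line along which they close (so a half turn about z gives the same grasp; the last joint's range is limited). The gripper opens to 85 mm and grips with 20 to 120 N. Pads are 22 mm wide; open, the fingers measure 114 mm over their backs; the gripper's body (76 mm by 85 mm) begins 54 mm behind the grasp point. The pads swing forward as they close: fully open they stand 13 mm farther back than shut.
Start: joints at [-1.401, 0.313, 1.498, -0, 1.331, -0.223], TCP at [200.946, -485.028, 228.294] pointing down, gripper open.
Joint ranges: [-2.94, 2.94], [-0.97, 2.17], [0.19, 2.56], [-1.23, 4.37], [0.02, 3.11], [-2.88, 2.88]. Speed limits (rad/s): [2.39, 2.39, 3.01, 3.14, 3.14, 3.14].

### API

Orientations are given as a unit quaternion [w, x, y, z].
In Python, from rig import sense, capture, finish_job, boxes_of, tips_ahead gives the robot as it stands.
- The arm moves only by the tool drive_tool, never from a script. Its argument "commands" is text: rows parted by semicolons, each of 7 numbers parted by spaces: the shift along the world's x, y, z in units of 0.1 m (1.0 is 0.1 m), then the turn, a rotation vector about the world's x, y, z in units of pi/4 rad (1.0 is pi/4 rad), then the opening in per cent of the stroke, from 0 (shut) to 100 (fully open). A call has 1 to 20 rows; each row shifts and turns the commanded pose from where the row before left it; what a row does not reach is not made up. A row lasts 1/12 s, in which the tool goes at most 41.7 mm and 7.16 degrees, less where a joint would pass 70% of its speed; a pose out of reach is approached as far as the arm can. A call with a number of a shift or a turn outside -1 to 1 is refused whole. A call with a gripper value outside its range is refused whole. The fingers move at their own pace and stop on an object; "force" is the grip in N (left out, the last holds). Time passes only in rows, so rows that do not move let the fingers close. It gives the time, the measured TCP pose, the force, the opening and the grip force at its end, in the units of the state.
- sense(): the state, without advancing time (a new reading comes with each control period).
- capture(name): name is "scene" or "top" or "wrist"; returns a dict with "pixels" (400x640x3 uint8, blue, green, red), "fov_y" (degrees; the focal length in pixels is half the picture's height over the tangent of half this angle, whatever the lens; pixels are square), "cx", "cy" (the principal point, pixels), "k1" (the pictures are not rectified: a ray, as slopes to the right and down, at radius r is drawn at 1 + k1 r^2 times it, then the intrinsics apply), "position" and "attitude" of the camera in the world; the wrist camera has in their place "tool_from_camera" (4x4, takes a point from camera to tool coordinates, whose origin is the TCP and whose axes are the flange's). Camera axes: x right, y down, z forward; pixel columns grow to the right and rows downward; lengths in mm; the calibration is good to about 2 mm. A picture is of the moment at which its call begins: read the wrist's pose just before it. There is no depth.
- finish_job(): hands the job in; it is judged then, once.
Trained networks look in a picture, given as the dict that the camera call returned (one of the last four; its "shot" number tells which), for a name from the list of things; names that differ only in an ending like _2 or _b are one class to them, and where a whole thing is asked for, a point or a joint stands for the part that bears it (a point fixed in the world has none). Each returns a list of dicts, best first, with "confidence" (0 to 1); they miss things now and then, are a little off and sometimes report something else, mostly with a low value. They report only what shows in the picture. A call takes as long as a camera call. They do not tell look-alikes from the thing itself.
- boxes_of(picture, name): "position" ([column, row] in pixels, amid what is visible of it).
The state is a dict: "time_s": time; "joints": joint angles; "dq": joint speeds; "tau": joint torques, N m; "eef_pos": TCP position; "ee_rot": TCP orientation; "force": force on the tool from outside, world axes, zero at the start; "wrist_torque": the same for the moment, N m; "grip_width": opening from 0.0 (shut) to 1.0 (fully open); "grip_force": force on a finger pad.
Only numpy, scipy, OpenCV 4.12 (cv2) and the standard library are available. Lean on these libraries where they do the work, as an engineer would, in place of code of your own. Each camera call takes 0.05 s, during which the arm holds its last target. There are 200 camera calls.

### The job

Swing the hinged keeper bar down over the foot of the pin gauge until it rests in its catch. Then take the square steel spacer from its rest and find by feel which end has the deep blind hole, by offering its ends to the gauge's level pin until the hole goes fully home over it; draw it off again, turn it and hold it up with that hole pointing straight up, its middle at least 20 cm above the bench. Finish while still holding it there, still and clear of everything else, with the keeper closed, the gauge standing in its dock and the other things on the bench left where they are.

Things in the scene. Friction and masses are not known exactly. Their poses are not given: they have to be found in the camera images.
- keeper (a joint): angle of the steel keeper bar, rad: 0 = level, closed, resting in its fork-shaped catch (a stop); grows as the bar swings up (stop at 1.45). The hinge is stiff: the bar stays where it is left; about 1 to 2 N on its end tab moves it
- keeper_hinge (a point): middle of the keeper's hinge, fixed on the dock 28 mm above the bench. z up; the hinge line is x; the closed bar lies along -y from here, the open bar points to -y and up (it swings in the y-z plane). Bar 12 mm wide, 8 mm thick, hinge line half-way through its thickness. The catch is 120 mm from the hinge, lower than the closed bar's top
- keeper_tab (a point): middle of the top face of the keeper bar's flat end tab, 140 mm from the hinge: the place to push. Tab 26 mm wide (x), 30 mm long (y), 8 mm thick; its top is 32 mm above the bench when closed. z stands off the bar's top face, y runs along the bar
- dock: fixed dark steel dock plate under the gauge, with the keeper's hinge and catch; origin on the bench; it reaches from -80 to 56 mm in its x and 85 mm either way in y, 8 mm thick, with a shallow nest 15 mm high for the gauge's foot
- gauge: aluminium pin gauge, 0.55 kg, loose but standing in the dock's nest: foot 100 x 70 x 14 mm, post 30 mm square whose top is 96 mm above the bench. Origin under the post's front part, at foot level, right over the dock's origin; z up. The closed keeper crosses the foot and holds it down
- pin_tip (a point): free end of the gauge's pin, on its axis, 80 mm above the bench. Pin level, 10 mm in diameter, end bevelled, 28 mm long from the post; it points along this frame's -x (roughly to the robot; z up), so a part is slid on along +x. The closed keeper runs across, centred at x = -21 mm in this frame, its top 48 mm below the pin's axis
- spacer_mid (a point): centre of the steel spacer: square bar 28 x 28 mm, 60 mm long, 0.2 to 0.45 kg, on a rest, middle 38 mm above the bench; x along its length, z up. One end has the blind hole, 16 mm in diameter, 22 mm deep; the other a 16 mm recess only 3 mm deep, so the ends look alike; which is which is not told here: feel it on the pin
- rest: fixed rest under the spacer: rubber block 44 mm long (x, along the spacer) and 18 mm wide, top 24 mm above the bench, on a base plate 80 x 60 x 6 mm; origin under its middle, on the bench
- vial_bottle: small amber glass jar with a white cap, 52 mm across, 85 mm high; origin at the centre of its underside, z up
- fitting_tray: white plastic divided tray, 110 x 80 x 30 mm; origin at the centre of its underside
- sleeve: short steel tube standing on end, open right through, 30 mm across, 34 mm high; origin at the centre of its underside
- wrench: steel wrench 150 mm long lying flat; origin under its middle
- beaker: glass beaker 64 mm across, 80 mm high; origin at the centre of its underside
- cap: black stepped plastic cap, 34 mm across, 24 mm high; origin at the centre of its underside
There are look-alikes about, which are no part of the job. Leave any blue or brown look-alike of the part that bears spacer_mid alone. What is shaped like the gauge but green or purple is not meant.

How it is judged:
By the outcome, as a careful person would: the job done as asked, in the order asked, and still so for the second after the job is handed in, while the arm keeps its last pose, push and grip.
It also fails if it takes over 72 s, if anything falls off the work surface, if the arm or the gripper's body presses on something with over 40 N, if the wrist force passes 120 N, or if a joint passes its speed limit or range.

## Working session

There is one attempt and no reset: what is moved stays moved. The work goes in short steps, Python scripts to look and compute and a tool call to move; the robot and the scene stay as the last step left them, time stands still between calls to the robot, and variables do not carry over. Pictures are saved under pics/ and viewed, at most 10 in all, crops included, and the job is handed in when it is done.

Besides the shell and the picture viewer there is one more tool, called after "Emit:" as a command line: name --argument value ..., lists and objects as JSON in quotes. drive_tool: Moves the arm, as the interface text tells. Shifts and turns lie within -1 to 1; 1 stands for 0.1 m of shift or pi/4 rad of turn. Its arguments: {"type":"object","properties":{"commands":{"type":"string"},"force":{"type":"number"}},"required":["commands"]}

```bash
mkdir -p pics; ls; cat > h.py <<'E'
import numpy as np, cv2
from scipy.spatial.transform import Rotation as R
from rig import *
def rot(q): return R.from_quat([q[1],q[2],q[3],q[0]])
def campose(p):
    if 'tool_from_camera' in p:
        s=sense(); T=np.array(p['tool_from_camera']); Rt=rot(s['ee_rot']).as_matrix()
        return Rt@T[:3,:3], Rt@T[:3,3]+np.array(s['eef_pos'])
    a=np.array(p['attitude']); 
    return (rot(a).as_matrix() if a.size==4 else a.reshape(3,3)), np.array(p['position'])
def f(p): return 200/np.tan(np.radians(p['fov_y'])/2)
def ray(p,px):
    d=np.array([(px[0]-p['cx'])/f(p),(px[1]-p['cy'])/f(p)]); u=d.copy()
    for _ in range(20): u=d/(1+p['k1']*(u@u))
    M,o=campose(p); return o, M@np.array([u[0],u[1],1])
def onz(p,px,z):
    o,d=ray(p,px); return o+d*(z-o[2])/d[2]
def proj(p,X):
    M,o=campose(p); c=M.T@(np.array(X)-o); u=c[:2]/c[2]; u=u*(1+p['k1']*(u@u)); return u*f(p)+[p['cx'],p['cy']]
E
python3 - <<'E'
from h import *
print(sense())
for n in ['scene','top']:
    p=capture(n); cv2.imwrite(f'pics/{n}.png',p['pixels']); print(n,{k:v for k,v in p.items() if k!='pixels'})
    for o,z in [('gauge',50),('pin_tip',80),('keeper_tab',100),('keeper_hinge',28),('spacer_mid',38),('rest',10),('dock',8),('vial_bottle',42),('fitting_tray',15),('sleeve',17),('wrench',3),('beaker',40),('cap',12)]:
        print(o,[(np.round(b['position']).tolist(),round(b['confidence'],2),onz(p,b['position'],z).round()[:2].tolist()) for b in boxes_of(p,o)])
E
```

```text
pics
{'time_s': 0.0, 'joints': array([-1.40135212e+00,  3.13452236e-01,  1.49844463e+00,  9.97332952e-06,
        1.33096270e+00, -2.23383196e-01]), 'dq': array([ 0.00088636, -0.00061719,  0.0008101 , -0.00058485, -0.00088976,
       -0.00052658]), 'tau': array([-2.62642352e-04, -4.12263143e+01, -2.59743601e+01, -1.91439353e-04,
        4.08906824e-03,  3.61708018e-06]), 'eef_pos': array([ 200.9264609 , -484.75489667,  227.73108325]), 'ee_rot': array([-6.33095675e-04,  9.80772796e-01,  1.95152045e-01,  2.19233561e-05]), 'force': array([ 0.30893637, -0.39124213, -0.25899049]), 'wrist_torque': array([-0.02387803,  0.03142141,  0.01931446]), 'grip_force': 0.0, 'grip_width': 0.9978480788648347}
scene {'fov_y': 49.46721227208605, 'cx': 319.16923049134056, 'cy': 201.6424056630531, 'k1': -0.09348167003097975, 'position': array([1446.71429635, -289.68951992,  809.95334252]), 'attitude': array([-0.34677148,  0.73272847,  0.5267829 , -0.25565273]), 'shot': 1}
gauge [([361.0, 270.0], 0.9, [826.0, 11.0]), ([316.0, 227.0], 0.7, [649.0, -40.0]), ([387.0, 217.0], 0.69, [672.0, 149.0])]
pin_tip [([3
[... 1508 characters left out ...]
18.0, 156.0])]
spacer_mid [([399.0, 233.0], 0.8, [486.0, -199.0]), ([442.0, 233.0], 0.59, [486.0, -316.0]), ([443.0, 196.0], 0.58, [588.0, -326.0]), ([358.0, 262.0], 0.15, [408.0, -88.0])]
rest [([438.0, 244.0], 0.61, [459.0, -312.0])]
dock [([269.0, 189.0], 0.93, [616.0, 161.0])]
vial_bottle [([189.0, 193.0], 0.93, [596.0, 379.0])]
fitting_tray [([405.0, 158.0], 0.8, [705.0, -227.0])]
sleeve []
wrench [([280.0, 245.0], 0.81, [456.0, 128.0]), ([464.0, 282.0], 0.6, [357.0, -380.0])]
beaker [([187.0, 249.0], 0.86, [442.0, 376.0]), ([271.0, 185.0], 0.65, [620.0, 152.0])]
cap [([464.0, 281.0], 0.61, [357.0, -377.0]), ([282.0, 247.0], 0.52, [450.0, 122.0]), ([272.0, 189.0], 0.45, [615.0, 153.0])]
```

```bash
python3 - <<'E'
import cv2,numpy as np
a=cv2.imread('pics/scene.png')[120:320,150:470]; b=cv2.imread('pics/top.png')[100:300,170:490]
cv2.imwrite('pics/both.png',np.vstack([cv2.resize(x,(480*1,300),interpolation=3) if 0 else cv2.resize(x,(480,300),interpolation=3) for x in (a,b)]))
E
```

```text
(no output)
```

View pics/both.png

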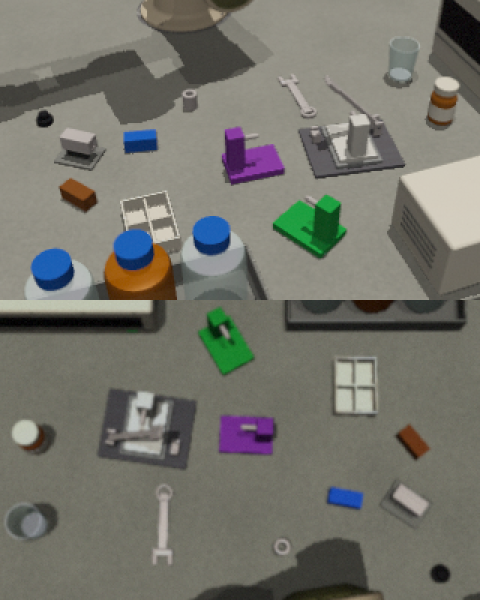

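Top half (scene, crop ×1.5): steel spacer on its rest at scene (202,213). The look-alikes are brown at (202,248) and blue at (241,216). The aluminium gauge in the dark dock is at (387,217), with purple at (316,227) and green at (361,270) not meant. I choose the grey spacer and the grey gauge, and will check both close up.

```bash
python3 - <<'E'
import cv2,numpy as np
a=cv2.imread('pics/scene.png')[160:245,340:430]; b=cv2.imread('pics/top.png')[155:215,230:305]; c=cv2.imread('pics/top.png')[205:260,410:475]
r=lambda x,s:cv2.resize(x,None,fx=s,fy=s,interpolation=cv2.INTER_CUBIC)
A,B,C=r(a,4.4),r(b,5),r(c,4); H=np.zeros((600,790,3),np.uint8)
H[:A.shape[0],:A.shape[1]]=A; H[:B.shape[0],400:400+B.shape[1]]=B; H[375:375+C.shape[0],:C.shape[1]]=C
cv2.imwrite('pics/z.png',H)
from h import *
p=capture('wrist'); print(p['tool_from_camera'],p['fov_y'])
E
```

```text
[[ 3.21115727e-04 -9.58672443e-01 -2.84511939e-01  7.27292675e+01]
 [ 9.99999746e-01  1.27031696e-04  7.00616853e-04 -3.14782678e-01]
 [-6.35520037e-04 -2.84512092e-01  9.58672241e-01 -1.45541032e+02]
 [ 0.00000000e+00  0.00000000e+00  0.00000000e+00  1.00000000e+00]] 63.63274680921978
```

View pics/z.png

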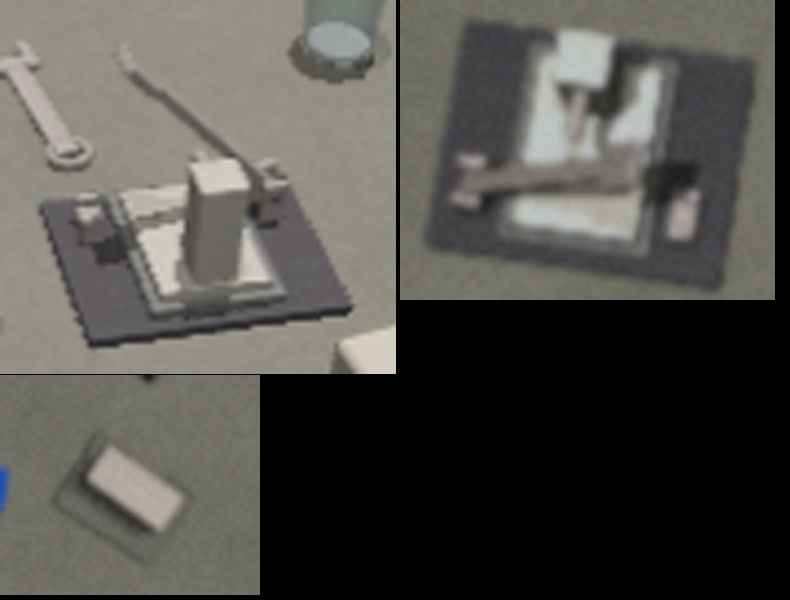

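Close crop: the grey spacer is at top (443,233), about 32° skewed. The gauge's post top is at top (266,166), pin tip at (265,183), hinge at (244,191), catch at (287,198) and raised tab at (278,188), which is (368,174) in the scene view.

```bash
python3 - <<'E'
from h import *
s=capture('scene');t=capture('top')
h=onz(t,(244,191),28);c=onz(t,(286.6,198),28)
print('hinge',h,'catch',c,np.linalg.norm(h-c), 'yaw of -y axis',np.degrees(np.arctan2(*(h-c)[[0,1]])))
print('hinge scene',onz(s,(401,201),28),'catch scene',onz(s,(361,207),28))
def tri(a,b):
    o1,d1=a;o2,d2=b;d1=d1/np.linalg.norm(d1);d2=d2/np.linalg.norm(d2)
    k=np.linalg.lstsq(np.c_[d1,-d2],o2-o1,rcond=None)[0]; x=o1+k[0]*d1;y=o2+k[1]*d2; return (x+y)/2,np.linalg.norm(x-y)
print('tab',tri(ray(s,(368.5,174)),ray(t,(278,188))))
print('tip',onz(t,(265,183),80)); print('post',onz(t,(266.8,167),96))
# spacer corners: threshold bright in crop
im=t['pixels'][205:260,410:475].astype(int); g=im.min(2)
m=((g>np.percentile(g,95)-25)).astype(np.uint8)
n,l,st,ce=cv2.connectedComponentsWithStats(m); k=1+np.argmax(st[1:,4]); ys,xs=np.where(l==k)
r=cv2.minAreaRect(np.c_[xs,ys].astype(np.float32)); q=cv2.boxPoints(r)+[410,205]
Q=np.array([onz(t,x,52) for x in q]); print(Q.round(1),Q.mean(0),[np.linalg.norm(Q[i]-Q[i-1]) for i in range(4)],[np.degrees(np.arctan2(*(Q[i]-Q[i-1])[[1,0]])) for i in range(4)])
# dock corners
for px in [(465,22),(755,62),(722,288),(428,247)]:
    print(onz(t,((px[0]-400)/5+230,px[1]/5+155),8).round(1))
E
```

```text
hinge [605.07130717 228.89129073  28.        ] catch [585.0675088  109.21498646  28.        ] 121.33659692528022 yaw of -y axis 9.489219932172585
hinge scene [600.0871244  230.45185285  28.        ] catch scene [587.628156  111.3266124  28.       ]
tab (array([589.06761974, 124.7555134 , 139.52247989]), np.float64(2.6977876062296953))
tip [615.84657691 164.36096435  80.        ]
post [656.23137814 158.58640447  96.        ]
[[ 491.4 -285.8   52. ]
 [ 513.7 -302.4   52. ]
 [ 477.8 -350.2   52. ]
 [ 455.8 -333.5   52. ]] [ 484.68053537 -317.9586786    52.        ] [np.float64(59.54135714408983), np.float64(27.783066776332266), np.float64(59.718598699628274), np.float64(27.611175019269083)] [np.float64(53.29677249678152), np.float64(-36.783090745258804), np.float64(-126.86892834049735), np.float64(142.8491329091395)]
[702.6 237.8   8. ]
[678.9  70.6   8. ]
[547.1  88.1   8. ]
[570.6 254.7   8. ]
```

Emit:
drive_tool --commands "0.1 0.3 0 0 0 0.066 0;0.15 0.31 0 0 0 0.066 0;0.2 0.31 0 0 0 0.066 0;0.2 0.31 0 0 0 0.066 0;0.2 0.31 0 0 0 0.066 0;0.2 0.31 0 0 0 0.066 0;0.2 0.31 0 0 0 0.066 0;0.2 0.31 0 0 0 0.066 0;0.2 0.31 0 0 0 0.066 0;0.2 0.31 0 0 0 0.066 0;0.2 0.31 0 0 0 0.066 0;0.2 0.31 0 0 0 0.066 0;0.2 0.31 0 0 0 0.066 0;0.2 0.31 0 0 0 0.066 0;0.2 0.31 0 0 0 0.066 0;0.2 0.31 0 0 0 0.066 0;0.2 0.31 0 0 0 0.066 0;0.2 0.31 0 0 0 0.066 0;0.2 0.31 0 0 0 0.066 0;0.2 0.31 0 0 0 0.066 0"

```text
time_s: 3.22
eef_pos: [586.6, 135.8, 228.3]
ee_rot: [0.0, 0.754, 0.657, 0.0]
force: [0.1, -1.5, 0.1]
grip_width: 0.0
grip_force: 0.0
```

```bash
python3 - <<'E'
from h import *
p=capture('wrist'); cv2.imwrite('pics/w1.png',p['pixels'])
s=sense();print(s['joints'].round(2))
b=np.array([-.14,-.99,0])
h=np.array([603,229.3,28])
for a in (.7,.8,.9): 
    for d in (125,155): print(a,d,proj(p,h+b*d*np.cos(a)+np.array([0,0,d*np.sin(a)])).round())
print('hinge',proj(p,h),'tip',proj(p,[615.3,164.3,80]))
E
```

```text
[0.04 0.49 1.24 0.   1.41 0.17]
0.7 125 [320. 202.]
0.7 155 [320. 236.]
0.8 125 [320. 196.]
0.8 155 [320. 229.]
0.9 125 [321. 187.]
0.9 155 [321. 219.]
hinge [320.89636299  89.44079327] tip [343.87786329 159.15222476]
```

View pics/w1.png

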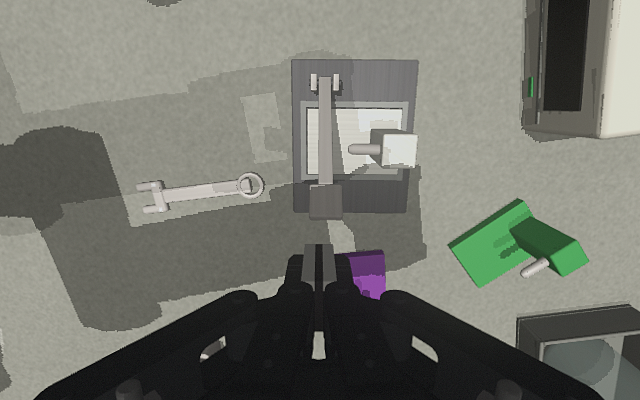

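The wrist view shows the hinge at (325,82), the tab centred at (326,201), the pin tip at (349,149), the post top at (401,151) and the closed fingertips at (318,250). The bar points up toward the tool.

```bash
python3 - <<'E'
from h import *
p=capture('wrist'); s=sense();print(s['time_s'],s['eef_pos'].round(1),np.abs(s['dq']).max())
print('moved',np.abs(p['pixels'].astype(int)-cv2.imread('pics/w1.png')).mean())
for n,px,z in [('hinge',(325,82),28),('tip',(349,149),80),('post',(401,151),96),('c1',(291,59),8),('c2',(418,60),8),('c4',(292,212),8),('fork',(0,0),0)][:6]: print(n,onz(p,px,z).round(1))
t=capture('top')
for X in ([615.3,164.3,80],s['eef_pos']+[0,0,-17]): print(proj(t,X))
E
```

```text
3.3167 [587.1 137.8 227.2] 0.09032109269300588
moved 6.59972265625
hinge [606.8 232.8  28. ]
tip [619.5 169.9  80. ]
post [662.2 164.4  96. ]
c1 [575.1 261.3   8. ]
c2 [706.5 242.6   8. ]
c4 [549.6  95.1   8. ]
[265.0180622  183.19683727]
[269.55512912 182.20439274]
```

Emit:
drive_tool --commands "0.016 0.039 -0.168 0 0 0 0;0.016 0.039 -0.168 0 0 0 0;0.016 0.039 -0.168 0 0 0 0;0.016 0.039 -0.168 0 0 0 0;-0.008 -0.06 -0.1 0 0 0 0;-0.017 -0.12 -0.13 0 0 0 0;-0.011 -0.08 -0.1 0 0 0 0;-0.01 -0.07 -0.12 0 0 0 0;-0.008 -0.06 -0.12 0 0 0 0;-0.007 -0.05 -0.13 0 0 0 0;-0.004 -0.03 -0.1 0 0 0 0;-0.003 -0.02 -0.1 0 0 0 0;-0.001 -0.01 -0.1 0 0 0 0;-0.001 -0.01 -0.07 0 0 0 0;0 0 0 0 0 0 0;0 0 0 0 0 0 0"

```text
time_s: 4.7
eef_pos: [585.3, 98.7, 54.0]
ee_rot: [-0.0, 0.755, 0.655, -0.0]
force: [0.6, -0.2, 0.3]
grip_width: 0.003
grip_force: 0.0
```

Emit:
drive_tool --commands "0 0 -0.03 0 0 0 0;0 0 -0.02 0 0 0 0;0 0 -0.015 0 0 0 0;0 0 0 0 0 0 0;0 0 0 0 0 0 0"

```text
time_s: 5.12
eef_pos: [585.3, 98.6, 47.6]
ee_rot: [-0.0, 0.755, 0.655, 0.0]
force: [-0.3, 0.0, 0.4]
grip_width: -0.0
grip_force: 0.0
```

```bash
python3 - <<'E'
from h import *
s=capture('scene'); p=capture('wrist')
a=cv2.resize(s['pixels'][150:250,330:440],None,fx=4,fy=4,interpolation=2)
b=cv2.resize(p['pixels'],(640//2,200))
H=np.zeros((600,640,3),np.uint8);H[:400,:440]=a;H[400:,:320]=b;cv2.imwrite('pics/k.png',H); print(tips_ahead() if callable(tips_ahead) else tips_ahead)
E
```

```text
17.0
```

View pics/k.png

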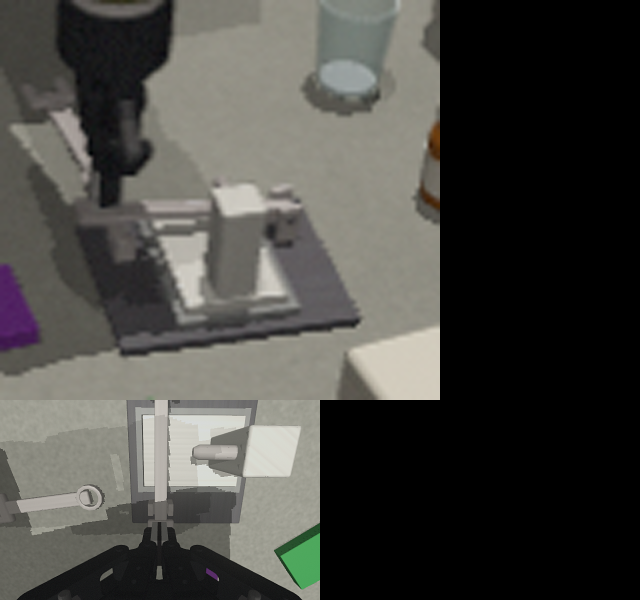

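The bar now lies nearly level over the foot with the fingers on its tab. I'll press a little further until I feel the stop.

Emit:
drive_tool --commands "0 0 -0.02 0 0 0 0;0 0 -0.01 0 0 0 0;0 0 0 0 0 0 0;0 0 0 0 0 0 0"

```text
time_s: 5.55
eef_pos: [585.3, 98.6, 44.5]
ee_rot: [-0.0, 0.755, 0.655, -0.0]
force: [0.4, 0.7, 0.5]
grip_width: 0.002
grip_force: 0.0
```

Emit:
drive_tool --commands "0 0 -0.02 0 0 0 0;0 0 -0.01 0 0 0 0;0 0 0 0 0 0 0;0 0 0 0 0 0 0"

```text
time_s: 5.88
eef_pos: [585.3, 98.6, 41.5]
ee_rot: [-0.0, 0.755, 0.655, -0.0]
force: [-1.1, -0.3, 0.0]
grip_width: 0.004
grip_force: 0.0
```

```bash
python3 - <<'E'
from h import *
print(sense()['force'],sense()['wrist_torque'],sense()['joints'])
p=capture('wrist'); c=cv2.resize(p['pixels'][20:340,220:420],None,fx=1.8,fy=1.8); cv2.imwrite('pics/k2.png',c)
E
```

```text
[-1.06927626 -0.29642911  0.01548965] [ 0.01392223 -0.0507887   0.00650162] [-3.03794584e-02  6.60157850e-01  1.48341137e+00  2.37138510e-05
  9.98291915e-01  1.10898088e-01]
```

View pics/k2.png

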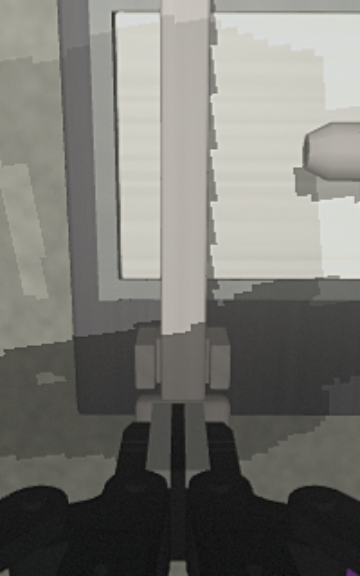

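The bar sits in the fork, in line with the crop's column 185, and the tab is just visible under the tips. There's no stop force yet, so I'll keep pressing in small steps.

Emit:
drive_tool --commands "0 0 -0.01 0 0 0 0;0 0 -0.01 0 0 0 0;0 0 0 0 0 0 0;0 0 0 0 0 0 0"

```text
time_s: 6.27
eef_pos: [585.3, 98.6, 39.5]
ee_rot: [-0.0, 0.755, 0.655, -0.0]
force: [0.7, 0.4, 0.2]
grip_width: 0.002
grip_force: 0.0
```

Emit:
drive_tool --commands "0 0 -0.01 0 0 0 0;0 0 -0.01 0 0 0 0;0 0 0 0 0 0 0;0 0 0 0 0 0 0"

```text
time_s: 6.6
eef_pos: [585.3, 98.6, 37.5]
ee_rot: [-0.0, 0.755, 0.655, -0.0]
force: [0.2, 0.9, -0.6]
grip_width: -0.0
grip_force: 0.0
```

```bash
python3 - <<'E'
from h import *
p=capture('wrist'); s=sense(); import h
# points measured at TCP z 41.5, then 4 mm higher than now
def at(px,z,dz=4.0):
    o,d=ray(p,px); o=o+[0,0,dz]; return (o+d*(z-o[2])/d[2]).round(1)
for n,px,z in [('tip',(389.4,103.3),80),('bar@203',(322.2,203),32),('bar@20',(323,25),32),('barL',(310,203),32),('barR',(334.5,203),32),('fork',(321.7,220),28),('dockcorner',(264,249.4),8),('tab start',(315,240),32)]: print(n,at(px,z))
print(s['eef_pos'],s['force'])
q=p['pixels'][200:300,260:390]; a=cv2.resize(q,None,fx=4,fy=4,interpolation=2)
c=capture('scene')['pixels'][185:225,335:395]; c=cv2.resize(c,None,fx=4.6,fy=4.6,interpolation=2)
H=np.zeros((600,520,3),np.uint8);H[:400]=a;H[400:400+c.shape[0],:c.shape[1]]=c;cv2.imwrite('pics/k3.png',H)
E
```

```text
tip [618.4 168.4  80. ]
bar@203 [591.2 124.3  32. ]
bar@20 [602.6 203.8  32. ]
barL [585.2 125.2  32. ]
barR [597.3 123.5  32. ]
fork [589.6 114.   28. ]
dockcorner [551.5  93.1   8. ]
tab start [584.8 105.   32. ]
[585.29502747  98.57460658  37.52827375] [ 0.18718086 -0.69078632 -0.1108036 ]
```

View pics/k3.png

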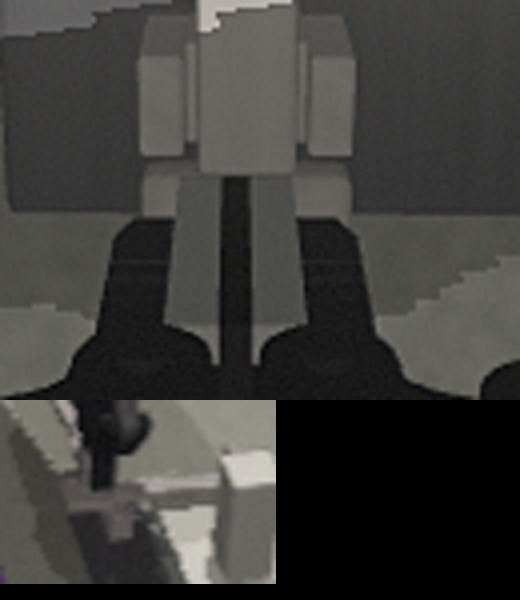

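Emit:
drive_tool --commands "0 0 -0.01 0 0 0 0;0 0 -0.01 0 0 0 0;0 0 0 0 0 0 0;0 0 0 0 0 0 0"

```text
time_s: 7.03
eef_pos: [585.3, 98.6, 35.5]
ee_rot: [-0.0, 0.755, 0.655, -0.0]
force: [0.3, 0.1, 0.1]
grip_width: 0.004
grip_force: 0.0
```

```bash
python3 - <<'E'
from h import *
p=capture('wrist'); s=sense(); print(s['force'],s['eef_pos'])
# edge of bar at rows vs old
a=cv2.imread('pics/k3.png')
g=cv2.cvtColor(p['pixels'],cv2.COLOR_BGR2GRAY).astype(int)
for r in (120,150,180,205,230): print(r,g[r,296:350].tolist())
E
```

```text
[ 0.40858176 -0.07652983 -0.68515102] [585.32680039  98.59198162  35.55343912]
120 [202, 201, 203, 202, 202, 202, 202, 202, 202, 202, 202, 203, 204, 146, 171, 181, 179, 180, 181, 179, 178, 178, 177, 176, 175, 176, 175, 175, 177, 178, 178, 178, 179, 177, 177, 176, 176, 176, 162, 136, 126, 127, 124, 138, 212, 204, 202, 202, 201, 201, 201, 200, 200, 201]
150 [203, 202, 203, 203, 203, 203, 204, 202, 203, 203, 204, 205, 205, 136, 170, 182, 178, 179, 180, 178, 178, 177, 177, 176, 175, 174, 176, 177, 176, 176, 176, 178, 176, 177, 176, 175, 177, 175, 147, 122, 222, 214, 210, 206, 203, 202, 203, 203, 203, 203, 203, 204, 203, 203]
180 [144, 143, 143, 143, 144, 144, 143, 144, 145, 143, 146, 146, 145, 139, 169, 179, 177, 176, 176, 175, 174, 174, 174, 172, 174, 173, 174, 175, 175, 175, 175, 177, 176, 175, 175, 175, 173, 163, 141, 81, 87, 93, 148, 145, 142, 141, 142, 141, 142, 141, 140, 143, 142, 143]
205 [71, 85, 86, 84, 85, 84, 85, 86, 85, 84, 74, 84, 84, 86, 100, 104, 104, 103, 102, 104, 105, 102, 103, 103, 105, 104, 105, 105, 106, 105, 107, 107, 106, 106, 104, 104, 107, 99, 85, 86, 75, 88, 88, 86, 85, 86, 86, 87, 84, 78, 64, 65, 67, 67]
230 [99, 101, 100, 98, 101, 100, 99, 102, 96, 85, 86, 105, 99, 81, 98, 104, 101, 100, 101, 100, 101, 101, 99, 99, 99, 101, 102, 100, 101, 102, 105, 102, 102, 103, 101, 100, 99, 93, 91, 102, 90, 73, 97, 100, 100, 99, 99, 99, 100, 102, 100, 102, 95, 49]
```

```bash
python3 - <<'E'
from h import *
p=capture('wrist'); s=sense(); print(s['force'])
h=np.array([606,231.5,0]);u=np.array([-.141,-.99,0])
for d,z in [(112,32),(125,32),(155,32),(125,24),(148,8)]: print(d,z,proj(p,h+u*d+[0,0,z]).round(1))
M=rot(s['ee_rot']).as_matrix()
for v in [(11,0,17),(11,0,4),(11,0,-8),(0,0,17),(0,0,0),(0,9,17)]: print(v,proj(p,s['eef_pos']+M@np.array(v)).round(1))
print(proj(p,h+u*155+[0,0,32]), sense()['tau'])
E
```

```text
[0.01451898 0.07417151 0.34192991]
112 32 [321.2 214. ]
125 32 [321.2 238.7]
155 32 [321.  291.5]
125 24 [321.  232.7]
148 8 [320.7 258.8]
(11, 0, 17) [317.8 226.3]
(11, 0, 4) [317.7 235.6]
(11, 0, -8) [317.6 245.5]
(0, 0, 17) [317.8 245.2]
(0, 0, 0) [317.7 259.2]
(0, 9, 17) [334.2 245.2]
[320.98579248 291.51891148] [-5.76329578e-03 -5.19981301e+01 -2.13634622e+01 -1.59570158e-05
 -1.19094348e-04 -1.27377660e-05]
```

```bash
python3 - <<'E'
from h import *
p=capture('scene'); h=np.array([606,231.5,28]);u=np.array([-.141,-.99,0])
for a in (0,.03,.07,.12,.16): print(a,[proj(p,h+u*(d*np.cos(a))+[0,0,d*np.sin(a)+4]).round(1).tolist() for d in (60,100,140,155)])
print('fork post tops z?', proj(p,h+u*120).round(1))
c=p['pixels'][185:225,340:415]; cv2.imwrite('pics/k4.png',cv2.resize(c,None,fx=10,fy=10,interpolation=2))
E
```

```text
0 [[382.2, 203.6], [368.6, 205.3], [354.8, 207.0], [349.6, 207.6]]
0.03 [[382.3, 203.1], [368.7, 204.4], [354.9, 205.8], [349.7, 206.3]]
0.07 [[382.4, 202.4], [368.8, 203.3], [355.1, 204.3], [349.9, 204.6]]
0.12 [[382.6, 201.6], [369.1, 201.9], [355.4, 202.3], [350.2, 202.4]]
0.16 [[382.8, 200.9], [369.4, 200.8], [355.8, 200.7], [350.6, 200.7]]
fork post tops z? [361.6 207.2]
```

View pics/k4.png

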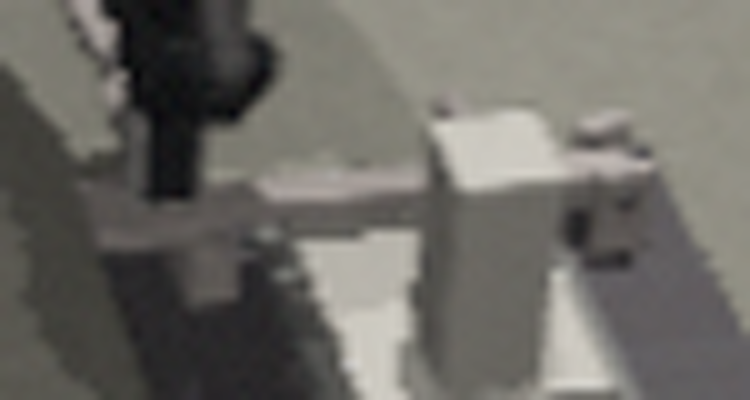

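The finger ends at scene (357,204) on the tab. The tab's top is about 3 px higher than a closed bar's would be, so the bar is still about 0.07 rad up and the tips reach less far than I assumed. I'll keep pressing.

Emit:
drive_tool --commands "0 0 -0.02 0 0 0 0;0 0 -0.02 0 0 0 0;0 0 -0.01 0 0 0 0;0 0 0 0 0 0 0;0 0 0 0 0 0 0"

```text
time_s: 7.6
eef_pos: [585.2, 98.6, 30.5]
ee_rot: [-0.0, 0.755, 0.655, -0.0]
force: [1.0, -0.4, 0.3]
grip_width: 0.002
grip_force: 0.0
```

Emit:
drive_tool --commands "0 0 -0.01 0 0 0 0;0 0 -0.01 0 0 0 0;0 0 0 0 0 0 0;0 0 0 0 0 0 0"

```text
time_s: 7.93
eef_pos: [585.5, 98.5, 29.0]
ee_rot: [0.0, 0.755, 0.655, 0.0]
force: [-1.9, -1.0, 5.1]
grip_width: -0.001
grip_force: 2.4
```

Emit:
drive_tool --commands "0 0 -0.01 0 0 0 0;0 0 0 0 0 0 0;0 0 0 0 0 0 0"

```text
time_s: 8.18
eef_pos: [585.6, 98.6, 28.8]
ee_rot: [0.0, 0.755, 0.656, 0.0]
force: [-5.1, -1.2, 11.8]
grip_width: 0.002
grip_force: 6.1
```

```bash
python3 - <<'E'
from h import *
p=capture('scene'); print(sense()['force'],sense()['eef_pos'])
c=p['pixels'][185:225,340:415]; old=cv2.imread('pics/k4.png')
g=cv2.cvtColor(p['pixels'],cv2.COLOR_BGR2GRAY); o=cv2.cvtColor(cv2.resize(old,(75,40),interpolation=3),cv2.COLOR_BGR2GRAY)
for col in (350,352,366,370,375): print(col,'old',o[13:27,col-340].tolist(),'new',g[198:212,col].tolist())
E
```

```text
[-3.71072728 -0.99729418 11.6625694 ] [585.55061498  98.5601305   28.79001853]
350 old [122, 122, 79, 62, 64, 76, 83, 83, 81, 83, 93, 86, 55, 45] new [121, 125, 77, 64, 62, 61, 70, 81, 83, 81, 82, 83, 95, 88]
352 old [69, 74, 62, 65, 69, 72, 83, 83, 81, 82, 91, 89, 55, 40] new [61, 71, 65, 59, 66, 66, 66, 70, 83, 85, 81, 84, 87, 86]
366 old [125, 123, 123, 125, 137, 152, 128, 97, 91, 102, 115, 75, 57, 52] new [125, 123, 123, 125, 138, 115, 153, 158, 106, 88, 95, 66, 56, 63]
370 old [124, 124, 124, 139, 153, 159, 157, 107, 92, 94, 100, 156, 150, 142] new [124, 124, 123, 139, 142, 151, 158, 159, 105, 89, 84, 183, 153, 142]
375 old [123, 124, 123, 120, 152, 158, 136, 99, 91, 94, 105, 168, 181, 181] new [124, 124, 123, 124, 109, 153, 157, 137, 97, 88, 152, 177, 179, 180]
```

Firm stop (12 N) with the tab about 2 px lower, so the keeper is closed. Next: lift off and go to the spacer.

Emit:
drive_tool --commands "0 0 0.2 0 0 0 0;0 0 0.35 0 0 0 0;0 0 0.35 0 0 0 0;0 0 0.35 0 0 0 20;0 0 0.35 0 0 0 60;-0.077 -0.321 0 0 0 -0.049 60;-0.077 -0.321 0 0 0 -0.049 60;-0.077 -0.321 0 0 0 -0.049 60;-0.077 -0.321 0 0 0 -0.049 60;-0.077 -0.321 0 0 0 -0.049 60;-0.077 -0.321 0 0 0 -0.049 60;-0.077 -0.321 0 0 0 -0.049 60;-0.077 -0.321 0 0 0 -0.049 60;-0.077 -0.321 0 0 0 -0.049 60;-0.077 -0.321 0 0 0 -0.049 60;-0.077 -0.321 0 0 0 -0.049 60;-0.077 -0.321 0 0 0 -0.049 60;-0.077 -0.321 0 0 0 -0.049 60;0 0 0 0 0 0 60;0 0 0 0 0 0 60"

```text
time_s: 9.9
eef_pos: [484.6, -319.9, 187.0]
ee_rot: [-0.0, 0.895, 0.447, -0.0]
force: [0.2, 1.1, 0.5]
grip_width: 0.598
grip_force: 0.0
```

```bash
python3 - <<'E'
from h import *
t=capture('scene');s0=sense();p=capture('wrist'); s=sense(); print(s['eef_pos'],rot(s['ee_rot']).as_matrix()[:,0],s['joints'].round(2))
print([(b['position'],b['confidence'],onz(p,b['position'],45).round(1)) for b in boxes_of(p,'spacer_mid')])
a=t['pixels'][160:250,340:430]
H=np.zeros((590,640,3),np.uint8);H[:400]=p['pixels'];H[400:,:190]=cv2.resize(a,(190,190),interpolation=2);cv2.imwrite('pics/s.png',H)
E
```

```text
[ 485.33566664 -318.11416313  187.35901572] [5.97953299e-01 8.01530889e-01 2.93459677e-04] [-0.78  0.47  1.38  0.    1.29 -0.14]
[([249.8, 77.2], 0.86, array([ 497.2, -206. ,   45. ])), ([321.7, 185.4], 0.79, array([ 490.1, -316.8,   45. ])), ([424.0, 123.7], 0.6, array([ 594.4, -325.6,   45. ]))]
```

View pics/s.png

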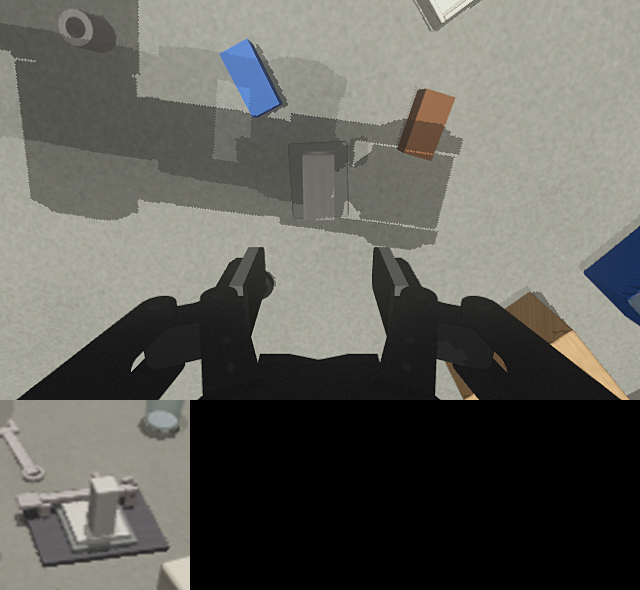

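The wrist view shows the keeper closed (inset), the steel spacer's top face at columns 303–335 and rows 153–220 on its rest, blue at (250,78) and brown at (427,124). The chosen spacer is right.

```bash
python3 - <<'E'
from h import *
p=capture('wrist'); s=sense(); print(s['eef_pos'],np.abs(s['dq']).max())
M=rot(s['ee_rot']).as_matrix()
g=cv2.cvtColor(p['pixels'],cv2.COLOR_BGR2GRAY)
for r in (165,185,205): print(r,g[r,284:356].tolist())
for c in (312,326): print(c,g[138:228,c].tolist())
Q=np.array([onz(p,x,52) for x in [(303,153),(335,153),(334,220),(303,220)]])
print(Q.round(1),Q.mean(0),[np.linalg.norm(Q[i]-Q[i-1]).round(1) for i in range(4)],(M.T@(Q.mean(0)-s['eef_pos'])).round(1))
E
```

```text
[ 485.62187817 -317.67101461  187.61530383] 0.004060544193548569
165 [84, 84, 85, 83, 83, 69, 71, 77, 77, 78, 76, 77, 79, 78, 77, 77, 77, 76, 86, 112, 111, 109, 108, 109, 110, 111, 110, 110, 111, 109, 109, 110, 110, 110, 109, 110, 109, 110, 110, 109, 111, 109, 109, 110, 111, 110, 110, 111, 110, 111, 103, 72, 80, 77, 80, 79, 78, 78, 77, 78, 77, 81, 106, 80, 89, 84, 83, 89, 149, 72, 76, 81]
185 [87, 87, 90, 89, 90, 88, 87, 70, 75, 80, 78, 77, 77, 77, 77, 76, 79, 75, 78, 110, 117, 111, 111, 110, 112, 110, 109, 109, 109, 110, 111, 112, 111, 111, 112, 110, 109, 111, 109, 108, 107, 110, 110, 111, 112, 112, 108, 110, 111, 113, 106, 101, 103, 103, 101, 103, 102, 104, 104, 102, 103, 104, 105, 88, 96, 112, 109, 109, 106, 105, 108, 109]
205 [110, 110, 107, 107, 108, 110, 111, 108, 81, 95, 105, 102, 101, 102, 101, 102, 104, 102, 102, 105, 118, 113, 113, 111, 110, 111, 110, 111, 111, 112, 113, 112, 111, 115, 114, 112, 109, 109, 111, 110, 111, 111, 113, 113, 112, 112, 110, 111, 114, 113, 103, 100, 102, 101, 101, 100, 101, 101, 100, 98, 111, 161, 159, 130, 88, 118, 170, 168, 111, 104, 102, 104]
312
[... 404 characters left out ...]
109, 110, 109, 106, 107, 109]
326 [90, 89, 87, 89, 89, 69, 77, 81, 79, 78, 81, 77, 79, 78, 86, 95, 91, 86, 104, 109, 108, 109, 111, 109, 108, 107, 109, 109, 111, 108, 108, 108, 110, 111, 110, 111, 109, 110, 110, 110, 109, 106, 109, 110, 111, 110, 109, 110, 110, 110, 112, 110, 111, 111, 111, 110, 112, 112, 111, 111, 110, 112, 113, 112, 112, 113, 111, 113, 113, 111, 113, 114, 113, 114, 112, 113, 113, 113, 110, 115, 152, 150, 149, 114, 104, 109, 110, 108, 107, 106]
[[ 495.3 -282.3   52. ]
 [ 517.7 -298.9   52. ]
 [ 480.7 -348.5   52. ]
 [ 457.7 -331.4   52. ]] [ 487.86344911 -315.29630485   52.        ] [np.float64(61.8), np.float64(27.9), np.float64(61.8), np.float64(28.7)] [  3.2   0.4 135.6]
```

Emit:
drive_tool --commands "0.009 0.012 -0.2 0 0 0 60;0 0 -0.3 0 0 0 60;0 0 -0.3 0 0 0 60;0 0 -0.3 0 0 0 60;0 0 -0.2 0 0 0 60;0 0 -0.15 0 0 0 60;0 0 -0.08 0 0 0 60;0 0 0 0 0 0 60;0 0 0 0 0 0 60"

```text
time_s: 10.85
eef_pos: [486.6, -317.3, 35.2]
ee_rot: [0.0, 0.894, 0.448, 0.0]
force: [-0.1, 0.5, 0.1]
grip_width: 0.6
grip_force: 0.0
```

```bash
python3 - <<'E'
from h import *
t=capture('scene');p=capture('wrist'); s=sense(); print(s['eef_pos'],s['force'])
a=t['pixels'][180:250,160:250]
H=np.zeros((590,640,3),np.uint8);H[:590,:]=0;H[:250,:400]=cv2.resize(p['pixels'],(400,250));H[250:,:437]=cv2.resize(a,(437,340),interpolation=2);cv2.imwrite('pics/s2.png',H)
for z in (20,38): print(proj(t,[487,-316.5,z]))
for v in [(0,0,-20),(0,0,-3),(0,0,17)]: print(v,proj(t,s['eef_pos']+rot(s['ee_rot']).as_matrix()@np.array(v)).round(1))
E
```

```text
[ 486.78350442 -317.77915164   35.88167607] [0.12159205 0.42262652 0.46029944]
[204.3245512  219.23484808]
[203.17770433 214.32653499]
(0, 0, -20) [201.6 209.4]
(0, 0, -3) [202.6 214.1]
(0, 0, 17) [203.9 219.6]
```

View pics/s2.png

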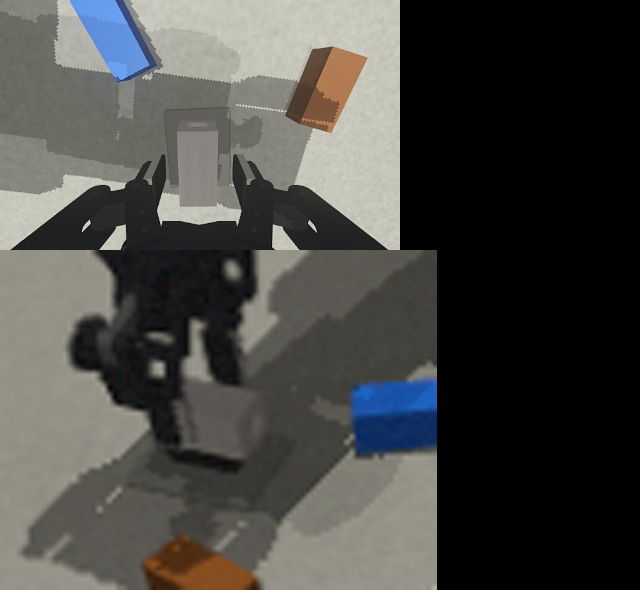

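The gripper straddles the spacer. In the scene crop the near fingertip ends at about scene (195,220), and I'll work out its height from that.

```bash
python3 - <<'E'
from h import *
t=capture('scene');s=sense();M=rot(s['ee_rot']).as_matrix()
for y in (25,30,36):
  for v in (0,-4,-10,10,17): print(y,v,proj(t,s['eef_pos']+M@np.array([0,y,v])).round(1),proj(t,s['eef_pos']+M@np.array([0,-y,v])).round(1))
E
```

```text
25 0 [198.2 220.6] [207.3 209.4]
25 -4 [197.9 219.5] [207.1 208.3]
25 -10 [197.5 217.9] [206.7 206.7]
25 10 [198.8 223.4] [207.9 212.2]
25 17 [199.3 225.3] [208.4 214. ]
30 0 [197.2 221.8] [208.2 208.3]
30 -4 [196.9 220.7] [208.  207.2]
30 -10 [196.5 219. ] [207.6 205.6]
30 10 [197.9 224.6] [208.8 211.1]
30 17 [198.4 226.5] [209.2 213. ]
36 0 [196.1 223.2] [209.3 207.1]
36 -4 [195.8 222.1] [209.1 206. ]
36 -10 [195.4 220.4] [208.7 204.3]
36 10 [196.8 226. ] [209.9 209.8]
36 17 [197.2 227.9] [210.3 211.7]
```

Emit:
drive_tool --commands "0 0 -0.08 0 0 0 60;0 0 -0.06 0 0 0 60;0 0 -0.04 0 0 0 60;0 0 0 0 0 0 60;0 0 0 0 0 0 60"

```text
time_s: 11.42
eef_pos: [486.0, -317.4, 16.2]
ee_rot: [-0.0, 0.894, 0.448, -0.0]
force: [-0.6, -0.4, 1.0]
grip_width: 0.601
grip_force: 0.0
```

Emit:
drive_tool --commands "0 0 0 0 0 0 10;0 0 0 0 0 0 10;0 0 0 0 0 0 10;0 0 0 0 0 0 10;0 0 0 0 0 0 10;0 0 0 0 0 0 10;0 0 0 0 0 0 10;0 0 0 0 0 0 10" --force 70

```text
time_s: 12.08
eef_pos: [486.3, -317.7, 17.0]
ee_rot: [0.0, 0.894, 0.448, 0.0]
force: [-1.2, -0.1, 5.9]
grip_width: 0.317
grip_force: 69.9
```

Emit:
drive_tool --commands "0 0 0.1 0 0 0 10;0 0 0.2 0 0 0 10;0 0 0.3 0 0 0 10;0 0 0.3 0 0 0 10;0 0 0.3 0 0 0 10;0 0 0.2 0 0 0 10;0 0 0 0 0 0 10;0 0 0 0 0 0 10;0 0 0 0 0 0 10" --force 70

```text
time_s: 12.83
eef_pos: [485.4, -316.8, 154.5]
ee_rot: [-0.002, 0.894, 0.448, -0.001]
force: [-1.2, 0.5, -5.5]
grip_width: 0.317
grip_force: 69.8
```

```bash
python3 - <<'E'
from h import *
t=capture('scene');p=capture('wrist'); s=sense(); print(s['eef_pos'],s['force'],s['wrist_torque'],s['grip_force'],s['joints'].round(2))
M=rot(s['ee_rot']).as_matrix(); C=s['eef_pos']+M@np.array([0,0,-21])
for q in (t,p): print(proj(q,C),[(np.round(b['position'],1).tolist(),round(b['confidence'],2)) for b in boxes_of(q,'spacer_mid')])
c=proj(t,C).astype(int); a=t['pixels'][c[1]-40:c[1]+40,c[0]-50:c[0]+50]; print(c)
H=np.zeros((600,640,3),np.uint8);H[:200,:400]=p['pixels'][200:,120:520];H[200:,:500]=cv2.resize(a,(500,400),interpolation=2)
H=np.zeros((600,800,3),np.uint8);H[:400,:500]=cv2.resize(a,(500,400),interpolation=2);H[400:,:400]=p['pixels'][140:340,120:520]
cv2.imwrite('pics/s3.png',H)
E
```

```text
[ 485.47593804 -316.91323187  154.50002767] [ 0.1326669  -0.02002302 -4.4337592 ] [-0.04726127  0.05372904  0.06976476] 69.811437651515 [-0.78  0.5   1.43  0.    1.22 -0.14]
[193.53242186 173.28165088] [([202.1, 248.8], 0.75), ([241.6, 213.3], 0.66), ([195.8, 172.2], 0.62)]
[317.82105511 280.95762232] [([242.4, 76.0], 0.78), ([438.6, 126.1], 0.65), ([320.2, 279.5], 0.63)]
[193 173]
```

View pics/s3.png

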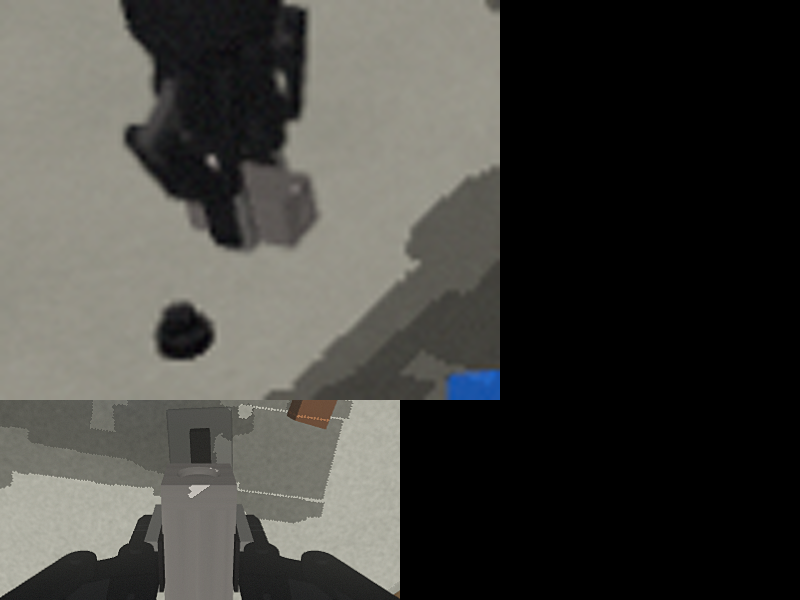

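The spacer is held level, with its end face and hole ring at wrist (320,210), centred in the tool and about 21 mm above the TCP. I'll carry it to the pin, heading −8°.

Emit:
drive_tool --commands "0.02 0.2 0 0 0 -0.08 10;0.05 0.3 0 0 0 -0.08 10;0.05 0.3 0 0 0 -0.08 10;0.05 0.3 0 0 0 -0.08 10;0.05 0.3 0 0 0 -0.08 10;0.05 0.3 0 0 0 -0.08 10;0.05 0.3 0 0 0 -0.08 10;0.05 0.3 0 0 0 -0.08 10;0.05 0.3 0 0 0 -0.08 10;0.05 0.3 0 0 0 -0.08 10;0.05 0.3 0 0 0 -0.08 10;0.05 0.3 0 0 0 -0.08 10;0.05 0.3 0 0 0 -0.08 10;0.05 0.3 0 0 0 -0.08 10;0.05 0.3 0 0 0 -0.08 10;0.05 0.3 0 0 0 -0.08 10;0.015 0.23 0 0 0 -0.083 10;0 0 0 0 0 0 10;0 0 0 0 0 0 10;0 0 0 0 0 0 10" --force 70

```text
time_s: 14.7
eef_pos: [564.4, 175.0, 156.0]
ee_rot: [0.0, 0.998, -0.07, -0.001]
force: [0.5, 0.9, -4.3]
grip_width: 0.32
grip_force: 70.0
```

Emit:
drive_tool --commands "0 0 -0.2 0 0 0 10;0 0 -0.25 0 0 0 10;0 0 -0.2 0 0 0 10;0 0 -0.15 0 0 0 10;0 0 -0.1 0 0 0 10;0 0 -0.05 0 0 0 10;0 0 0 0 0 0 10;0 0 0 0 0 0 10" --force 70

```text
time_s: 15.37
eef_pos: [565.1, 175.2, 62.3]
ee_rot: [-0.0, 0.997, -0.071, 0.001]
force: [0.5, 0.2, -4.4]
grip_width: 0.319
grip_force: 70.0
```

```bash
python3 - <<'E'
from h import *
p=capture('wrist'); s=sense(); M=rot(s['ee_rot']).as_matrix(); print(s['eef_pos'],M[:,0].round(3),M[:,2].round(4))
print([(np.round(b['position'],1),round(b['confidence'],2),onz(p,b['position'],80).round(1)) for b in boxes_of(p,'pin_tip')])
T=np.array([618.4,168.4,80]); print('pred tip',proj(p,T),proj(p,T+20*np.array([.99,-.141,0])))
print('pred spacer top edge',[proj(p,s['eef_pos']+M@np.array([30,y,-35])).round(1).tolist() for y in (-14,14)])
g=cv2.cvtColor(p['pixels'],cv2.COLOR_BGR2GRAY)
for r in range(80,240,10): print(r,g[r,270:370:2].tolist())
E
```

```text
[565.27614768 175.32397361  62.62445863] [ 0.99  -0.141  0.002] [ 1.7e-03  2.0e-04 -1.0e+00]
[(array([319.9,  91.1]), 0.66, array([642.7, 164.3,  80. ])), (array([588.8, 102.2]), 0.62, array([624.4,  62.8,  80. ]))]
pred tip [318.16758914 156.22545772] [318.18163773 103.79483674]
pred spacer top edge [[281.7, 227.7], [358.1, 227.7]]
80 [231, 231, 231, 217, 227, 206, 113, 124, 127, 127, 127, 127, 127, 129, 126, 127, 127, 127, 125, 121, 121, 137, 140, 139, 138, 138, 137, 134, 118, 119, 122, 125, 125, 127, 126, 125, 126, 126, 125, 125, 125, 126, 123, 116, 180, 174, 175, 173, 174, 172]
90 [173, 170, 170, 172, 139, 140, 138, 141, 176, 174, 176, 173, 180, 145, 147, 149, 147, 147, 138, 170, 186, 197, 205, 213, 220, 212, 205, 198, 192, 176, 163, 135, 147, 186, 183, 183, 184, 180, 174, 174, 172, 171, 174, 173, 173, 173, 173, 172, 172, 170]
100 [170, 170, 167, 168, 172, 174, 170, 170, 170, 168, 170, 168, 170, 174, 141, 141, 140, 142, 109, 126, 135, 140, 146, 151, 152, 150, 147, 144, 138, 133, 125, 181, 173, 171, 169, 170, 173, 172, 171, 172, 171, 170, 171, 173, 172, 171, 171, 170, 171, 168]
11
[... 2475 characters left out ...]
27, 126, 125, 129]
210 [89, 90, 91, 89, 90, 88, 89, 90, 92, 90, 90, 91, 88, 89, 89, 98, 100, 101, 104, 103, 105, 104, 105, 105, 108, 105, 107, 106, 104, 103, 102, 100, 99, 101, 93, 91, 88, 89, 89, 88, 89, 87, 86, 87, 89, 88, 88, 88, 89, 88]
220 [109, 109, 109, 108, 110, 109, 92, 90, 90, 89, 90, 88, 88, 90, 90, 89, 89, 91, 89, 88, 89, 89, 89, 89, 88, 88, 88, 90, 91, 88, 87, 89, 89, 88, 88, 88, 89, 88, 89, 89, 89, 89, 88, 59, 65, 62, 63, 63, 62, 61]
230 [151, 150, 151, 154, 155, 154, 109, 111, 110, 110, 110, 112, 111, 110, 109, 108, 111, 110, 112, 109, 109, 111, 110, 109, 110, 109, 108, 111, 111, 109, 109, 110, 110, 110, 110, 110, 111, 109, 109, 111, 109, 110, 110, 111, 83, 83, 86, 89, 88, 88]
```

```bash
python3 - <<'E'
from h import *
p=capture('wrist'); s=sense(); M=rot(s['ee_rot']).as_matrix(); print(s['eef_pos'])
for z in (-35,-29,-21,-13,-7): print(z,proj(p,s['eef_pos']+M@np.array([30,0,z])).round(1))
g=cv2.cvtColor(p['pixels'],cv2.COLOR_BGR2GRAY); print(g[145:240,319].tolist()); print(g[195:235,290].tolist())
E
```

```text
[565.18675892 175.44953353  62.60846188]
-35 [319.7 227.8]
-29 [319.6 222.2]
-21 [319.5 215.5]
-13 [319.4 209.5]
-7 [319.4 205.4]
[148, 149, 149, 147, 145, 142, 141, 139, 139, 136, 135, 132, 130, 131, 131, 130, 131, 130, 131, 131, 129, 131, 132, 132, 94, 88, 98, 113, 111, 112, 113, 114, 113, 113, 112, 112, 112, 109, 111, 111, 111, 112, 112, 114, 111, 111, 105, 132, 128, 127, 127, 126, 127, 126, 126, 126, 128, 127, 105, 84, 86, 91, 106, 100, 103, 108, 107, 109, 109, 89, 82, 87, 87, 89, 88, 87, 90, 89, 87, 87, 98, 110, 110, 111, 111, 108, 111, 112, 112, 111, 112, 110, 113, 111, 110]
[127, 127, 127, 127, 127, 127, 126, 129, 107, 86, 87, 86, 86, 89, 90, 91, 89, 89, 86, 90, 87, 90, 90, 90, 89, 88, 87, 90, 89, 86, 100, 110, 112, 110, 110, 109, 112, 111, 110, 113]
```

Emit:
drive_tool --commands "0.04 -0.006 -0.036 0 0 0 10;0.04 -0.006 0 0 0 0 10;0.04 -0.006 0 0 0 0 10;0.03 -0.004 0 0 0 0 10;0.03 -0.004 0 0 0 0 10;0 0 0 0 0 0 10;0 0 0 0 0 0 10" --force 70

```text
time_s: 16.1
eef_pos: [582.7, 172.8, 57.9]
ee_rot: [-0.0, 0.998, -0.071, -0.0]
force: [-0.2, 0.4, -4.5]
grip_width: 0.318
grip_force: 70.0
```

Emit:
drive_tool --commands "0.02 -0.003 0 0 0 0 10;0.02 -0.003 0 0 0 0 10;0.02 -0.003 0 0 0 0 10;0.01 -0.001 0 0 0 0 10;0.01 -0.001 0 0 0 0 10;0 0 0 0 0 0 10;0 0 0 0 0 0 10" --force 70

```text
time_s: 16.68
eef_pos: [590.5, 171.8, 57.9]
ee_rot: [0.0, 0.998, -0.071, -0.0]
force: [-0.9, 0.0, -4.1]
grip_width: 0.317
grip_force: 70.2
```

Emit:
drive_tool --commands "0.01 -0.001 0.01 0 0 0 10;0.01 -0.001 0 0 0 0 10;0.01 -0.002 0 0 0 0 10;0 0 0 0 0 0 10;0 0 0 0 0 0 10" --force 70

```text
time_s: 17.1
eef_pos: [593.4, 171.5, 59.0]
ee_rot: [-0.0, 0.998, -0.071, -0.0]
force: [-4.0, 1.0, -3.5]
grip_width: 0.316
grip_force: 70.2
```

Emit:
drive_tool --commands "0.01 -0.001 0 0 0 0 10;0.01 -0.001 0 0 0 0 10;0.01 -0.002 0 0 0 0 10;0 0 0 0 0 0 10;0 0 0 0 0 0 10" --force 70

```text
time_s: 17.52
eef_pos: [594.2, 171.5, 58.9]
ee_rot: [0.0, 0.998, -0.07, -0.003]
force: [-17.8, 0.6, 4.7]
grip_width: 0.321
grip_force: 71.4
```

Contact at a shallow depth (around 3–5 mm, 18 N). I'll draw off, turn half a turn and offer the other end.

Emit:
drive_tool --commands "-0.05 0.007 0 0 0 0 10;-0.15 0.021 0 0 0 0 10;-0.2 0.028 0 0 0 0 10;-0.15 0.021 0.2 0 0 0.14 10;0 0 0.2 0 0 0.145 10;0 0 0 0 0 0.145 10;0 0 0 0 0 0.145 10;0 0 0 0 0 0.145 10;0 0 0 0 0 0.145 10;0 0 0 0 0 0.145 10;0 0 0 0 0 0.145 10;0 0 0 0 0 0.145 10;0 0 0 0 0 0.145 10;0 0 0 0 0 0.145 10;0 0 0 0 0 0.145 10;0 0 0 0 0 0.145 10;0 0 0 0 0 0.145 10;0 0 0 0 0 0.145 10;0 0 0 0 0 0.145 10;0 0 0 0 0 0.145 10" --force 70

```text
time_s: 19.18
eef_pos: [542.4, 178.5, 99.3]
ee_rot: [0.001, 0.623, 0.782, 0.001]
force: [-0.4, 0.7, -4.9]
grip_width: 0.319
grip_force: 70.2
```

Emit:
drive_tool --commands "0 0 0 0 0 0.145 10;0 0 0 0 0 0.145 10;0 0 0 0 0 0.145 10;0 0 0 0 0 0.145 10;0 0 0 0 0 0.145 10;0 0 0 0 0 0.145 10;0 0 0 0 0 0.145 10;0 0 0 0 0 0.145 10;0 0 0 0 0 0.145 10;0 0 0 0 0 0.145 10;0 0 0 0 0 0.09 10;0 0 0 0 0 0 10;0 0 0 0 0 0 10;0 0 0 0 0 0 10" --force 70

```text
time_s: 20.35
eef_pos: [541.9, 178.6, 99.1]
ee_rot: [0.0, 0.072, 0.997, 0.0]
force: [-0.6, 0.1, -4.5]
grip_width: 0.317
grip_force: 70.2
```

```bash
python3 - <<'E'
from h import *
p=capture('wrist'); s=sense(); M=rot(s['ee_rot']).as_matrix(); print(s['eef_pos'],M.round(4).tolist(),s['force'],s['joints'].round(2),s['time_s'])
x=M[:,0]; print('yaw',np.degrees(np.arctan2(x[1],x[0])))
for z in (-35,-21,-7): print(z,proj(p,s['eef_pos']+M@np.array([30,0,z])).round(1))
g=cv2.cvtColor(p['pixels'],cv2.COLOR_BGR2GRAY); print(g[190:240,319].tolist()); print(g[190:240,290].tolist(),g[190:240,345].tolist())
t=capture('scene'); print([(b['position'],b['confidence']) for b in boxes_of(t,'spacer_mid')],proj(t,s['eef_pos']+[0,0,21]), [(b['position'],b['confidence']) for b in boxes_of(t,'pin_tip')],proj(t,[618.4,168.4,80]))
E
```

```text
[541.87100124 178.63493111  99.10146605] [[-0.9898, 0.1426, 0.0007], [0.1426, 0.9898, 0.0], [-0.0007, 0.0001, -1.0]] [ 0.32968497 -0.19012855 -4.08018835] [ 0.11  0.54  1.52 -0.    1.08 -1.31] 20.4
yaw 171.799261915273
-35 [317.  226.1]
-21 [317.2 214. ]
-7 [317.3 204.1]
[88, 87, 88, 90, 88, 91, 94, 93, 94, 90, 91, 89, 88, 88, 87, 86, 90, 104, 99, 102, 105, 104, 106, 108, 88, 82, 85, 86, 88, 87, 88, 86, 89, 85, 86, 103, 109, 109, 107, 108, 107, 107, 109, 111, 109, 110, 109, 109, 108, 108]
[89, 89, 90, 86, 88, 89, 88, 84, 86, 86, 89, 85, 89, 87, 87, 87, 84, 83, 84, 87, 86, 86, 85, 84, 85, 84, 86, 87, 87, 85, 85, 86, 88, 83, 86, 103, 107, 108, 108, 108, 106, 109, 110, 108, 108, 111, 108, 107, 108, 108] [155, 152, 151, 151, 153, 152, 151, 147, 145, 145, 145, 149, 152, 118, 81, 86, 86, 87, 86, 90, 89, 88, 88, 87, 88, 88, 88, 89, 88, 89, 87, 86, 91, 88, 85, 105, 108, 107, 109, 108, 111, 110, 109, 109, 110, 111, 111, 111, 108, 109]
[([201.8, 249.9], 0.69), ([241.9, 213.2], 0.55), ([360.1, 207.4], 0.49), ([380.1, 165.4], 0.47)] [378.55547291 166.89777857] [([314.3, 226.0], 0.91), ([386.1, 213.8], 0.68), ([361.3, 269.9], 0.68), ([377.5, 223.0], 0.57)] [385.65952834 194.78655727]
```

Emit:
drive_tool --commands "0 0.006 -0.15 0 0 0 10;0 0 -0.15 0 0 0 10;0 0 -0.096 0 0 0 10;0.08 -0.011 0 0 0 0 10;0.1 -0.014 0 0 0 0 10;0.1 -0.014 0 0 0 0 10;0.1 -0.014 0 0 0 0 10;0.05 -0.007 0 0 0 0 10;0.03 -0.004 0 0 0 0 10;0 0 0 0 0 0 10;0 0 0 0 0 0 10" --force 70

```text
time_s: 21.47
eef_pos: [587.5, 172.9, 59.5]
ee_rot: [-0.0, 0.071, 0.998, -0.0]
force: [-0.7, 0.1, -4.4]
grip_width: 0.319
grip_force: 70.1
```

Emit:
drive_tool --commands "0.02 -0.003 0 0 0 0 10;0.02 -0.003 0 0 0 0 10;0.02 -0.003 0 0 0 0 10;0.01 -0.001 0 0 0 0 10;0 0 0 0 0 0 10;0 0 0 0 0 0 10" --force 70

```text
time_s: 21.97
eef_pos: [594.6, 171.9, 59.3]
ee_rot: [-0.0, 0.071, 0.998, -0.0]
force: [-0.2, 0.7, -4.8]
grip_width: 0.316
grip_force: 70.1
```

Emit:
drive_tool --commands "0.01 -0.002 0 0 0 0 10;0.01 -0.001 0 0 0 0 10;0.01 -0.001 0 0 0 0 10;0 0 0 0 0 0 10;0 0 0 0 0 0 10" --force 70

```text
time_s: 22.38
eef_pos: [597.7, 171.5, 59.3]
ee_rot: [-0.0, 0.071, 0.998, 0.0]
force: [-0.4, -1.5, -3.4]
grip_width: 0.317
grip_force: 70.1
```

Emit:
drive_tool --commands "0.01 -0.002 0 0 0 0 10;0.01 -0.001 0 0 0 0 10;0.01 -0.001 0 0 0 0 10;0.01 -0.002 0 0 0 0 10;0 0 0 0 0 0 10;0 0 0 0 0 0 10" --force 70

```text
time_s: 22.88
eef_pos: [601.7, 170.8, 59.4]
ee_rot: [-0.0, 0.071, 0.998, -0.0]
force: [-0.1, 0.2, -3.9]
grip_width: 0.315
grip_force: 70.1
```

Emit:
drive_tool --commands "0.01 -0.002 0 0 0 0 10;0.01 -0.001 0 0 0 0 10;0.01 -0.001 0 0 0 0 10;0.01 -0.002 0 0 0 0 10;0 0 0 0 0 0 10;0 0 0 0 0 0 10" --force 70

```text
time_s: 23.38
eef_pos: [605.7, 170.2, 59.4]
ee_rot: [-0.0, 0.071, 0.998, -0.0]
force: [-0.5, 0.0, -4.2]
grip_width: 0.319
grip_force: 70.1
```

Emit:
drive_tool --commands "0.01 -0.002 0 0 0 0 10;0.01 -0.001 0 0 0 0 10;0.01 -0.001 0 0 0 0 10;0.01 -0.002 0 0 0 0 10;0 0 0 0 0 0 10;0 0 0 0 0 0 10" --force 70

```text
time_s: 23.88
eef_pos: [609.7, 169.6, 59.4]
ee_rot: [-0.0, 0.071, 0.998, -0.0]
force: [0.2, 0.7, -3.2]
grip_width: 0.316
grip_force: 70.1
```

It's sliding on freely, so this is the deep end. I'll push on until it bottoms.

Emit:
drive_tool --commands "0.01 -0.002 0 0 0 0 10;0.01 -0.001 0 0 0 0 10;0.01 -0.001 0 0 0 0 10;0 0 0 0 0 0 10;0 0 0 0 0 0 10" --force 70

```text
time_s: 24.3
eef_pos: [612.5, 169.3, 59.3]
ee_rot: [-0.0, 0.071, 0.998, -0.0]
force: [-2.3, -0.4, -3.5]
grip_width: 0.317
grip_force: 70.2
```

Emit:
drive_tool --commands "0.01 -0.002 0 0 0 0 10;0.01 -0.001 0 0 0 0 10;0 0 0 0 0 0 10;0 0 0 0 0 0 10" --force 70

```text
time_s: 24.63
eef_pos: [614.2, 169.1, 59.3]
ee_rot: [-0.001, 0.07, 0.998, -0.0]
force: [-4.7, 1.2, -1.9]
grip_width: 0.315
grip_force: 70.3
```

Emit:
drive_tool --commands "0.01 -0.001 0 0 0 0 10;0.005 -0.001 0 0 0 0 10;0 0 0 0 0 0 10;0 0 0 0 0 0 10" --force 70

```text
time_s: 24.97
eef_pos: [614.5, 169.1, 59.2]
ee_rot: [-0.002, 0.07, 0.998, -0.0]
force: [-12.2, 0.3, 1.0]
grip_width: 0.317
grip_force: 70.8
```

Bottomed at the deep depth (about 21 mm farther than the other end, 12 N). Now I'll draw it off straight, lift and pitch the leading end up.

Emit:
drive_tool --commands "-0.02 0.003 0 0 0 0 10;-0.05 0.007 0 0 0 0 10;-0.08 0.011 0 0 0 0 10;-0.1 0.014 0 0 0 0 10;-0.1 0.014 0 0 0 0 10;-0.1 0.014 0 0 0 0 10;-0.1 0.014 0 0 0 0 10;-0.1 0.014 0 0 0 0 10;0 0 0 0 0 0 10;0 0 0 0 0 0 10;0 0 0.15 0 0 0 10;0 0 0.25 0 0 0 10;0 0 0.3 0 0 0 10;0 0 0.3 0 0 0 10;0 0 0.3 0 0 0 10;0 0 0.3 0 0 0 10;0 0 0.3 0 0 0 10;0 0 0.3 0 0 0 10;0 0 0.2 0 0 0 10;0 0 0 0 0 0 10" --force 70

```text
time_s: 26.63
eef_pos: [552.9, 177.8, 304.2]
ee_rot: [0.005, 0.071, 0.997, 0.001]
force: [-0.6, 1.3, -3.6]
grip_width: 0.315
grip_force: 70.4
```

Emit:
drive_tool --commands "0 0 0 -0.0202 -0.1416 0 10;0 0 0 -0.0202 -0.1416 0 10;0 0 0 -0.0202 -0.1416 0 10;0 0 0 -0.0202 -0.1416 0 10;0 0 0 -0.0202 -0.1416 0 10;0 0 0 -0.0202 -0.1416 0 10;0 0 0 -0.0202 -0.1416 0 10;0 0 0 0 0 0 10;0 0 0 0 0 0 10" --force 70

```text
time_s: 27.38
eef_pos: [550.3, 177.9, 297.6]
ee_rot: [0.38, 0.065, 0.922, -0.027]
force: [1.1, -0.5, -3.8]
grip_width: 0.32
grip_force: 70.4
```

```bash
python3 - <<'E'
from h import *
s=sense(); M=rot(s['ee_rot']).as_matrix(); print(s['eef_pos'],M.round(3).tolist(),s['joints'].round(2),s['force'],s['time_s'],s['grip_width'])
t=capture('scene'); print('pin',[(b['position'],b['confidence']) for b in boxes_of(t,'pin_tip')]); print('gauge',[(b['position'],b['confidence']) for b in boxes_of(t,'gauge')])
o=cv2.imread('pics/scene.png'); d=np.abs(t['pixels'].astype(int)-o).max(2)
print('keeper col',cv2.cvtColor(t['pixels'],cv2.COLOR_BGR2GRAY)[198:212,[350,366,375]].T.tolist())
E
```

```text
[550.29699657 177.91065451 297.59035118] [[-0.703, 0.141, 0.697], [0.099, 0.99, -0.1], [-0.704, -0.001, -0.71]] [ 0.22  0.09  1.79 -0.49  0.57 -0.89] [ 1.11657272 -0.50307921 -3.83975156] 27.3833 0.3198092062026766
pin [([386.8, 211.2], 0.81), ([358.4, 271.2], 0.65), ([313.7, 225.0], 0.58), ([372.6, 222.2], 0.28)]
gauge [([361.0, 269.3], 0.95), ([318.3, 227.0], 0.81), ([388.0, 213.5], 0.76)]
keeper col [[84, 84, 84, 83, 84, 82, 173, 175, 175, 173, 175, 174, 110, 76], [88, 84, 84, 84, 83, 91, 107, 111, 99, 91, 68, 60, 53, 55], [120, 90, 84, 83, 101, 109, 142, 109, 89, 84, 170, 168, 196, 199]]
```

Emit:
drive_tool --commands "0.05 0 0.2 0 0 0.03 10;0.05 0 0.25 0 0 0.03 10;0.05 0 0.25 0 0 0.03 10;0.05 0 0.25 0 0 0.03 10;0.05 0 0.25 0 0 0.03 10;0.05 0 0.25 0 0 0.03 10;0.05 0 0.25 0 0 0.03 10;0.05 0 0.2 0 0 0.03 10;0.05 0 0.1 0 0 0.03 10;0.05 0 0 0 0 0.03 10;0 0 0 0 0 0 10;0 0 0 0 0 0 10" --force 70

```text
time_s: 28.53
eef_pos: [601.6, 177.5, 498.9]
ee_rot: [0.382, -0.043, 0.923, 0.018]
force: [-0.7, 0.2, -4.2]
grip_width: 0.319
grip_force: 70.3
```

```bash
python3 - <<'E'
from h import *
s=sense(); M=rot(s['ee_rot']).as_matrix(); print(s['eef_pos'],M.round(3).tolist(),s['joints'].round(2),s['time_s'],s['grip_width'])
y=M[:,1]; w=rot(s['ee_rot']).inv(); 
z=M[:,2]; h=np.array([z[0],z[1],0]);h/=np.linalg.norm(h); Mt=np.c_[[0,0,-1],np.cross(h,[0,0,-1]),h]
print((R.from_matrix(Mt)*R.from_matrix(M).inv()).as_rotvec()/(np.pi/4),np.degrees(np.arctan2(h[1],h[0])))
E
```

```text
[601.56470075 177.49051184 498.89924608] [[-0.704, -0.093, 0.704], [-0.066, 0.996, 0.066], [-0.707, 0.0, -0.708]] [ 0.1   0.08  1.28 -0.01  0.99 -1.56] 28.5333 0.3189314030944215
[ 9.35067667e-02 -9.96490400e-01  6.88574185e-06] 5.361665563603269
```

Emit:
drive_tool --commands "0.03 0.003 0.15 0 0 0 10;0.03 0.003 0.15 0.0078 -0.083 0 10;0.03 0.003 0.15 0.0078 -0.083 0 10;0.03 0.003 0.15 0.0078 -0.083 0 10;0.03 0.003 0.15 0.0078 -0.083 0 10;0.03 0.003 0.15 0.0078 -0.083 0 10;0.03 0.003 0.15 0.0078 -0.083 0 10;0.03 0.003 0.15 0.0078 -0.083 0 10;0.03 0.003 0.15 0.0078 -0.083 0 10;0.03 0.003 0.1 0.0078 -0.083 0 10;0.03 0.003 0.05 0.0078 -0.083 0 10;0 0 0 0.0078 -0.083 0 10;0 0 0 0.0078 -0.083 0 10;0 0 0 0 0 0 10;0 0 0 0 0 0 10" --force 70

```text
time_s: 29.78
eef_pos: [634.3, 181.3, 648.2]
ee_rot: [0.705, -0.033, 0.707, 0.033]
force: [0.8, -1.0, -4.2]
grip_width: 0.317
grip_force: 70.7
```

```bash
cat > st.py <<'E'
from h import *
s=sense(); M=rot(s['ee_rot']).as_matrix(); print(s['eef_pos'],M.round(3).tolist(),s['joints'].round(2),s['time_s'],s['grip_width'],s['force'],np.abs(s['dq']).max())
z=M[:,2]; h=np.array([z[0],z[1],0]);h/=np.linalg.norm(h); Mt=np.c_[[0,0,-1],np.cross(h,[0,0,-1]),h]
print((R.from_matrix(Mt)*R.from_matrix(M).inv()).as_rotvec()/(np.pi/4))
E
python3 st.py
```

```text
[634.27277118 181.26259568 648.23649659] [[-0.003, -0.094, 0.996], [-0.001, 0.996, 0.094], [-1.0, -0.001, -0.003]] [ 0.11 -0.02  1.47 -0.1   0.12 -1.47] 29.7833 0.31718790499257343 [ 0.81350585 -0.98630034 -4.15262659] 0.04555810684543495
[ 9.67795325e-04 -3.46502494e-03 -8.88305569e-07]
```

```bash
python3 st.py; python3 - <<'E'
from h import *
p=capture('wrist'); g=cv2.cvtColor(p['pixels'],cv2.COLOR_BGR2GRAY)
for c in (295,319,345): print(c,g[195:235,c].tolist())
for r in (228,300,360): print(r,g[r,270:370:2].tolist())
t=capture('scene'); gs=cv2.cvtColor(t['pixels'],cv2.COLOR_BGR2GRAY); print('keeper',gs[198:212,[350,366,370,375]].T.tolist())
for o,z in [('gauge',50),('vial_bottle',42),('fitting_tray',15),('sleeve',17),('wrench',3),('beaker',40),('cap',12)]: print(o,[(np.round(b['position']).tolist(),round(b['confidence'],2)) for b in boxes_of(t,o)])
E
```

```text
[634.27277118 181.26259568 648.23649659] [[-0.003, -0.094, 0.996], [-0.001, 0.996, 0.094], [-1.0, -0.001, -0.003]] [ 0.11 -0.02  1.47 -0.1   0.12 -1.47] 29.7833 0.31718790499257343 [ 0.81350585 -0.98630034 -4.15262659] 0.04555810684543495
[ 9.67795325e-04 -3.46502494e-03 -8.88305569e-07]
295 [141, 142, 143, 142, 142, 140, 142, 145, 101, 61, 68, 66, 67, 68, 69, 69, 68, 67, 67, 66, 68, 68, 67, 67, 67, 69, 66, 66, 65, 64, 85, 89, 88, 86, 87, 87, 90, 89, 89, 90]
319 [142, 142, 140, 142, 142, 142, 144, 144, 100, 60, 64, 69, 78, 74, 77, 79, 77, 80, 81, 62, 64, 66, 64, 66, 66, 66, 65, 67, 64, 61, 83, 89, 88, 88, 88, 87, 89, 88, 87, 88]
345 [142, 142, 142, 141, 141, 141, 143, 145, 100, 62, 65, 64, 66, 64, 70, 67, 65, 68, 66, 67, 67, 67, 67, 67, 67, 66, 64, 66, 64, 64, 78, 84, 79, 80, 79, 80, 78, 80, 80, 80]
228 [141, 142, 142, 140, 142, 129, 86, 90, 90, 88, 88, 87, 87, 89, 88, 88, 88, 88, 87, 88, 88, 87, 86, 88, 87, 86, 89, 88, 85, 86, 87, 87, 86, 89, 78, 79, 79, 76, 80, 79, 80, 81, 78, 83, 144, 141, 142, 141, 141, 140]
300 [23, 24, 27, 22, 27, 29, 25, 58, 90, 89, 87, 87, 88, 88, 85, 85, 85,
[... 192 characters left out ...]
, 16, 8, 10, 14, 13, 19, 13, 10, 8, 9, 2, 12, 10, 7, 6, 14, 14, 20, 16, 18, 13, 15, 15, 9, 15, 16, 14, 15, 11, 17, 15, 8, 8, 11, 13, 11]
keeper [[84, 121, 139, 115, 87, 81, 111, 108, 109, 106, 107, 114, 92, 77], [143, 139, 138, 140, 140, 151, 173, 176, 119, 90, 106, 69, 56, 52], [140, 140, 139, 138, 141, 172, 176, 184, 112, 95, 93, 194, 167, 158], [140, 141, 142, 140, 145, 172, 175, 118, 88, 85, 169, 196, 198, 198]]
gauge [([389.0, 216.0], 0.76), ([315.0, 228.0], 0.67), ([362.0, 269.0], 0.66)]
vial_bottle [([442.0, 184.0], 0.59)]
fitting_tray []
sleeve [([278.0, 188.0], 0.43)]
wrench [([349.0, 183.0], 0.48), ([384.0, 213.0], 0.19)]
beaker [([419.0, 155.0], 0.56)]
cap [([178.0, 200.0], 0.51)]
```

Emit:
drive_tool --commands "0 0 0 0 0 0 10;0 0 0 0 0 0 10;0 0 0 0 0 0 10;0 0 0 0 0 0 10;0 0 0 0 0 0 10;0 0 0 0 0 0 10" --force 70

```text
time_s: 30.73
eef_pos: [634.1, 181.2, 649.4]
ee_rot: [0.707, -0.033, 0.706, 0.033]
force: [-0.5, -0.1, -4.7]
grip_width: 0.316
grip_force: 70.7
```

```bash
python3 st.py; python3 -c "
from rig import *
print(finish_job())"
```

```text
[634.14283576 181.15282248 649.3701187 ] [[0.001, -0.094, 0.996], [-0.0, 0.996, 0.094], [-1.0, -0.001, 0.001]] [ 0.11 -0.02  1.47 -0.1   0.12 -1.47] 30.7333 0.3161229306204229 [-0.46392445 -0.07203503 -4.67562337] 0.000516465667673248
[5.70605183e-04 1.60599193e-03 4.36090216e-07]
the job is handed in; nothing more can be done
None
```

The job is handed in at 30.7 s: keeper closed on its stop, deep hole found by feel on the second end tried, and the spacer held still with that hole straight up, about 65 cm above the bench and clear; the gauge still looked in place, though the tray was not re-detected in the last scene check.

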